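# Mix a sample cell and hold it in the V cradle of the light bench

## Task

Take the longer of the two metal sample cells from the grey rack and, keeping it lying level in the gripper, press its middle down on the round pad of the blue touch mixer until the pad is fully down, and keep it down for a moment. Then lay the cell in the V cradle of the light bench, along the V and centred between the two heads, and press it down firmly but without a blow (about 15 N) so that it bears on both sloping sides. Finish while still holding it pressed down there with the gripper: do not let go, and leave everything else standing where it is.

Things in the scene. Friction and masses are not known exactly. Their poses are not given: they have to be found in the camera images.
- cell: the longer sample cell: an aluminium cylinder with dark steel end rings, 36 mm diameter, 110 mm long, about 0.25 kg; lies level in one of the rack's two slots, its axis 38 mm above the table. Origin at its centre; x along its axis (either way round; it may have rolled about x).
- short_cell: the shorter cell, same look and diameter (36 mm) but 70 mm long, lying in the rack's other slot. Not wanted; leave it. Origin at its centre, x along its axis.
- rack: fixed grey plastic rack, 100 (x) by 190 (y) mm. Two slots along its x, at y = -50 and +50 mm; either may have the longer cell. Cells lie on two cross rails (tops 20 mm above the table, 20 to 34 mm either side of the middle) between ridges 28 mm high, 40 mm apart; the middle 40 mm is open for fingers down to the base plate (top at 8 mm). Origin on the table under its centre.
- mixer: fixed blue touch mixer, 130 (x) by 110 (y) mm, body top 66 mm and black collar (72 mm diameter) 72 mm above the table. Its sprung pad is at the middle of the top. Origin on the table under its centre, below the pad.
- pad_top (a point): centre of the top face of the mixer's round rubber pad (60 mm diameter); 86 mm above the table when free.
- pad (a joint): how far the sprung pad is pressed down, in m: 0 free, 0.008 fully down against its stop. It starts to move at about 3 N and needs about 9 N to be fully down.
- bench: fixed light bench: base plate 230 (x) by 100 (y) mm, 12 mm thick; a grey and a white head 102 mm tall face each other, inner faces 78 mm from the middle. Between them a rigid V cradle along x: two 90-degree V supports, each 22 mm long, centred 39 mm either side of the middle (56 mm free between them). A seated 36 mm cell's axis is 65 mm above the table, over the x axis. Origin on the table under the middle.
- flank_left: the sloping steel side of the V on the bench's +y side (on both supports). The V's corner line is 39.5 mm and its rims about 59 mm above the table; the V is 40 mm wide at the rims. Origin and axes as the bench's.
- flank_right: the sloping side of the V on the bench's -y side. Origin and axes as the bench's.
- flask: loose conical glass flask, 66 mm wide, 90 mm tall; bystander. Origin under its centre.
- flask2: second such flask; bystander. Origin under its centre.
- beaker: loose clear beaker, 60 mm wide, 70 mm tall; bystander. Origin under its centre.
- tape: roll of tape lying flat, 80 mm wide, 20 mm tall; bystander. Origin under its centre.
- wash_bottle: loose white bottle, 60 mm wide, 150 mm tall; bystander. Origin under its centre.
- stopper: loose rubber stopper, 30 mm wide, about 30 mm tall; bystander. Origin under its centre.

How it is judged:
By the outcome, as a careful person would: the job done as asked, in the order asked, and still so for the second after the job is handed in, while the arm keeps its last pose, push and grip.
It also fails if it takes over 48 s, if anything falls off the work surface, if the arm or the gripper's body presses on something with over 40 N, if the wrist force passes 120 N, or if a joint passes its speed limit or range.

## Robot

A 6-joint arm with a two-finger parallel gripper is mounted at the origin on the work surface. World frame = base frame: x ahead of the robot, y to its left, z up, the work surface at z = 0. Lengths are in m, angles in rad, forces in N, time in s.
With the tool pointing down it reaches from about 0.35 to 0.775 m from the base axis. Payload 7.3 kg.
Tool frame: the origin (TCP) lies at the very end of the fingers, on their centre line; the grasp point (between the pads) lies 19 mm behind it; z points along the fingers, y is the direction in which the jaws open and shut (so a half turn about z gives the same grasp; the last joint's range is limited). The gripper opens to 92 mm and grips with 3 to 60 N. Pads are 19 mm wide; open, the fingers measure 130 mm over their backs; the gripper's body (75 mm by 190 mm) begins 47 mm behind the grasp point.
Start: joints at [0.994, 0.342, 1.524, -0, 1.275, -0.146], TCP at [0.219, 0.477, 0.227] pointing down, gripper open.
Joint ranges: [-2.53, 2.53], [-0.77, 2.02], [0.04, 2.7], [-1, 4.14], [0.28, 2.66], [-3.11, 3.11]. Speed limits (rad/s): [2.57, 2.57, 3.14, 3.14, 3.14, 3.14].

## Interface

Orientations are given as [roll, pitch, yaw] about the fixed x, y, z axes, in that order (R = Rz(yaw) Ry(pitch) Rx(roll)).
In Python, from cell import robot gives the robot as it stands.
- The arm moves only by the shell command python3 -m pendant 'ROWS' [OPENING] [FORCE]. ROWS is JSON, a list of rows, each a list of 2 entries, a list of its own where there are three numbers: the shift along the tool's x, y, z in mm, then the turn about the tool's z in degrees. In form: [[[x, y, z], turn], ...]. A call has 1 to 10 rows; each row is the pose to reach, as a shift and turn from the pose measured when the call began, along the tool's axes at that moment; what a row does not reach only later rows make up. A row lasts 1/12 s, in which the tool goes at most 41.7 mm and 7.16 degrees, less where a joint would pass 70% of its speed; a pose out of reach is approached as far as the arm can. A call with a gripper value outside its range is refused whole. OPENING is the opening, from 0 (shut) to 1 (fully open), set as the call begins (- or left out, the last holds). The fingers move at their own pace and stop on an object; FORCE is the grip in N (left out, the last holds). Time passes only in rows, so rows that repeat a pose let the fingers close. It gives the time, the measured TCP pose, the force and the opening at its end, in the units of the state.
- robot.observe(): the state, without advancing time (a new reading comes with each control period).
- robot.read_camera(name): name is "scene" or "side" or "wrist"; returns the picture (480x640x3 uint8, red, green, blue); there is no depth.
- robot.calibration(name): a dict with "vfov" (degrees; the focal length in pixels is half the picture's height over the tangent of half this angle, whatever the lens; pixels are square), "cx", "cy" (the principal point, pixels), "rvec" (rotation vector, rad) and "tvec" (3), from world to camera coordinates, as OpenCV has them. Camera axes: x right, y down, z forward; pixel columns grow to the right and rows downward; lengths in m; the calibration is good to about 2 mm. The wrist camera is an equidistant fisheye: a pixel r from the principal point sees the ray r / f radians off the axis. A picture is of the moment at which its call begins: read the wrist's pose just before it. calibration takes no time and is no camera call; for the wrist camera it gives the pose at the moment of the call.
- robot.hand_in(): hands the job in, once; it reports no verdict.
Trained networks look in the newest picture that a camera, given by its name, has taken for a name from the list of things; names that differ only in an ending like _2 or _b are one class to them, and where a whole thing is asked for, a point or a joint stands for the part that bears it (a point fixed in the world has none). Each returns a list of dicts, best first, with "p" (0 to 1); they miss things now and then, are a little off and sometimes report something else, mostly with a low value. They report only what shows in the picture. A call takes as long as a camera call.
- robot.find_in(camera, query): "xy" ([column, row] as shares, 0 to 1, of the picture: columns of its width, rows of its height, amid what is visible of it).
The state is a dict: "time": time; "qpos": joint angles; "qvel": joint speeds; "joint_efforts": joint torques, N m; "tool_pos": TCP position; "tool_rot": TCP orientation; "contact_force": force on the tool from outside, world axes, zero at the start; "torque": the same for the moment, N m; "opening": finger opening in m.
Only numpy, scipy, OpenCV 4.12 (cv2) and the standard library are available. Lean on these libraries where they do the work, as an engineer would, in place of code of your own. Each camera call takes 0.05 s, during which the arm holds its last target.

## Working session

There is one attempt and no reset: what is moved stays moved. The work goes in short steps, Python scripts to look and compute and a shell command to move; the robot and the scene stay as the last step left them, time stands still between calls to the robot, and variables do not carry over. Pictures are saved under pics/ and viewed, and the job is handed in when it is done.

```bash
ls; mkdir -p pics; python3 - <<'E'
from cell import robot
import cv2
for n in("scene","side","wrist"):
    c=robot.calibration(n); print(n,c)
    cv2.imwrite(f"pics/{n}0.png",robot.read_camera(n)[:,:,::-1])
o=robot.observe(); print({k:(o[k]) for k in o})
E
```

```text
pics
scene {'vfov': 53.25003449946578, 'cx': 311.6800487452246, 'cy': 239.13793320587376, 'rvec': array([ 1.61978022,  1.9775875 , -0.75666128]), 'tvec': array([ 0.12674002, -0.3646411 ,  1.51398488])}
side {'vfov': 46.22989788268513, 'cx': 327.80060047037335, 'cy': 243.43747695665033, 'rvec': array([ 2.01447186, -0.91258126,  0.44758088]), 'tvec': array([-0.40167912,  0.31202314,  0.72438723])}
wrist {'vfov': 65.70646984690485, 'cx': 318.3648572911875, 'cy': 241.85448171989177, 'rvec': array([-2.44668332, -1.57183654, -0.2106306 ]), 'tvec': array([-0.52575367, -0.03363056,  0.38942252])}
{'time': 0.15, 'qpos': array([ 9.94039667e-01,  3.42568020e-01,  1.52475828e+00, -1.71261515e-05,
        1.27540268e+00, -1.46004848e-01]), 'qvel': array([ 5.20081783e-05, -2.22919549e-03, -3.09020263e-03, -7.59055938e-04,
       -4.28662333e-05,  4.92625740e-04]), 'joint_efforts': array([ 1.59275587e-03, -4.31469798e+01, -2.44353658e+01,  7.17981532e-02,
        5.38084307e-02, -5.62373043e-05]), 'tool_pos': array([0.21904354, 0.47680363, 0.22621556]), 'tool_rot': array([-3.14046604e+00, -1.49115771e-04,  2.71084575e+00]), 'contact_force': array([-0.00568571,  0.45754017,  0.40007584]), 'torque': array([-0.04185312,  0.02860673, -0.02182154]), 'opening': 0.09174593383441824}
```

View pics/scene0.png

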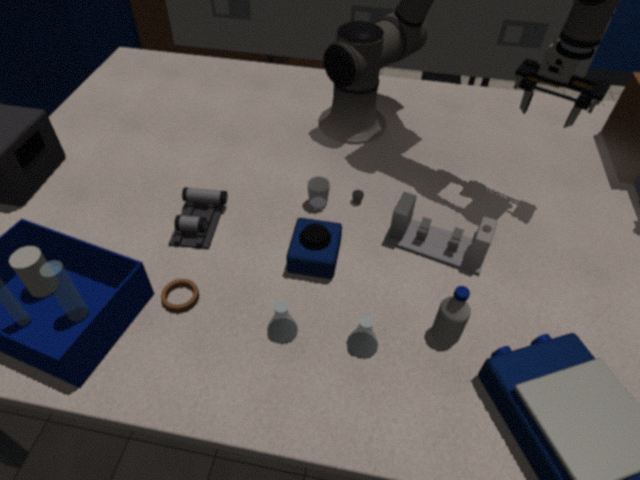

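View pics/side0.png

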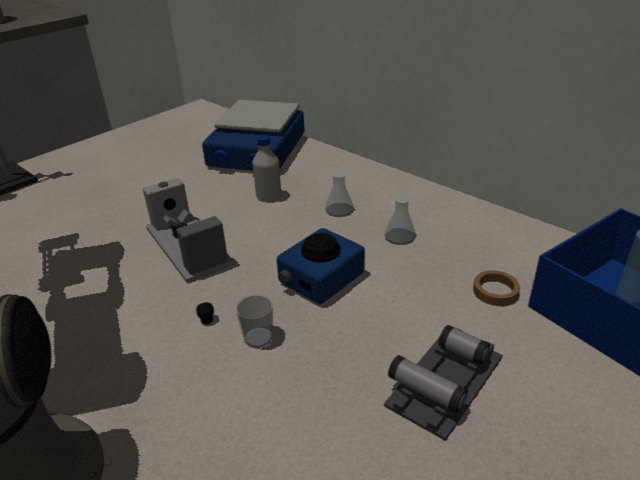

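View pics/wrist0.png

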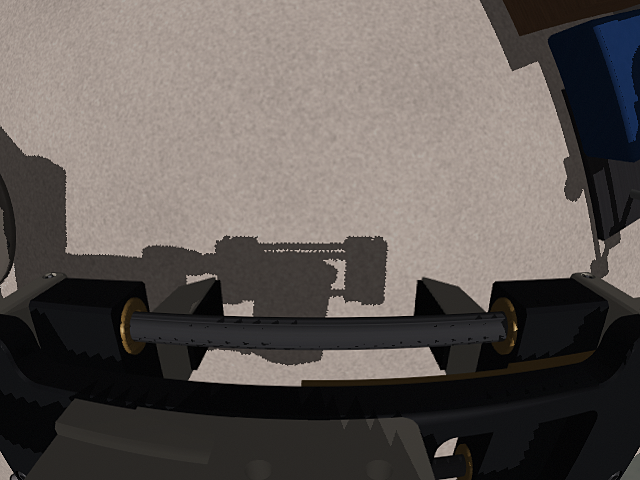

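The scene picture shows the rack at about (203,215) with the long cell on the robot's side (185–226,197). The mixer pad is at (315,236) and the bench at (443,240). In the side picture they are at (445,375), (321,247) and (188,235). I'll enlarge these areas to measure them.

```bash
python3 - <<'E'
import cv2
s=cv2.imread("pics/scene0.png");d=cv2.imread("pics/side0.png")
def crop(im,x,y,w,h,k,n): cv2.imwrite(n,cv2.convertScaleAbs(cv2.resize(im[y:y+h,x:x+w],None,fx=k,fy=k,interpolation=cv2.INTER_CUBIC),alpha=1.6))
crop(s,160,175,80,75,8,"pics/a1.png")   # rack
crop(s,380,185,125,93,6,"pics/a2.png")
crop(d,380,315,130,120,5,"pics/b1.png")
crop(d,140,170,110,110,5,"pics/b2.png")
crop(d,270,225,100,80,6,"pics/b3.png")
crop(s,280,210,70,75,7,"pics/a3.png")
E
```

```text
(no output)
```

View pics/a1.png

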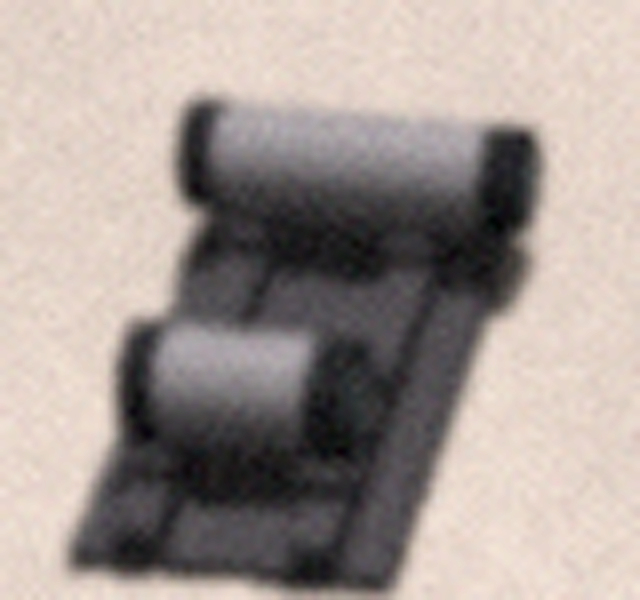

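View pics/b1.png

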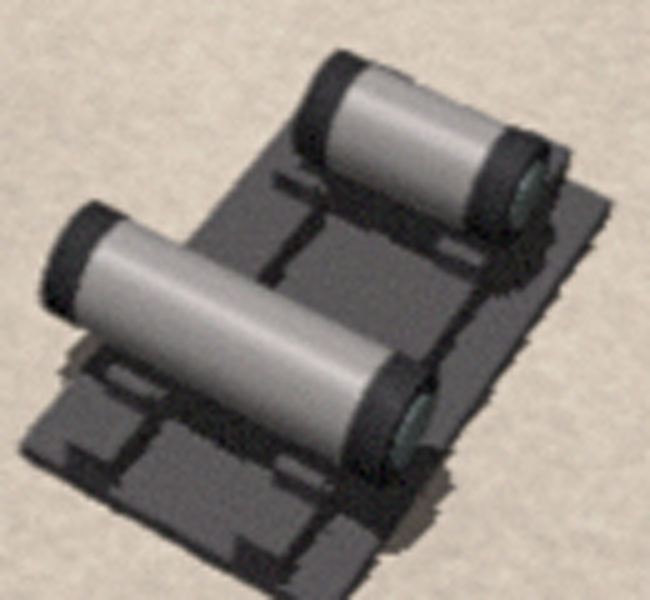

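View pics/a2.png

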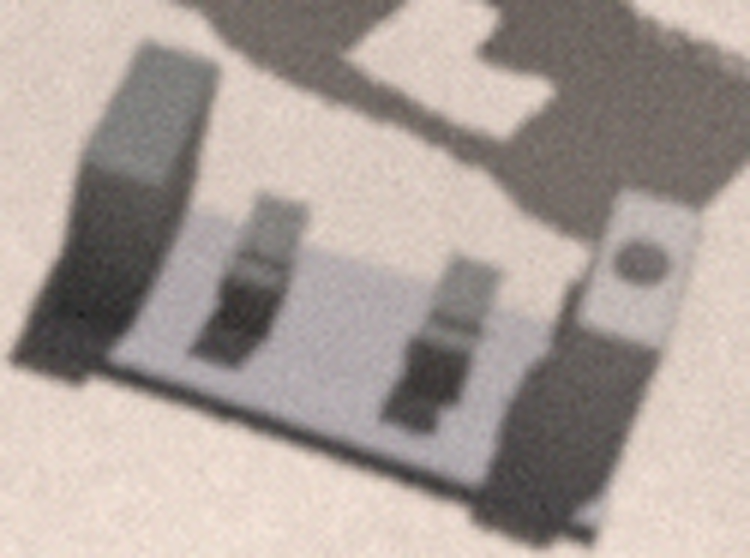

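View pics/b2.png

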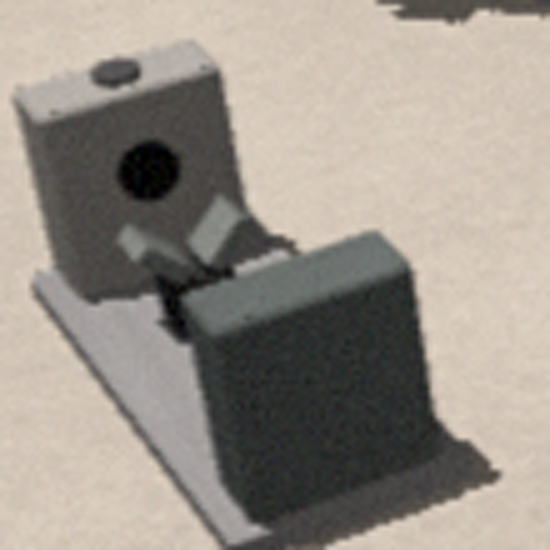

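View pics/b3.png

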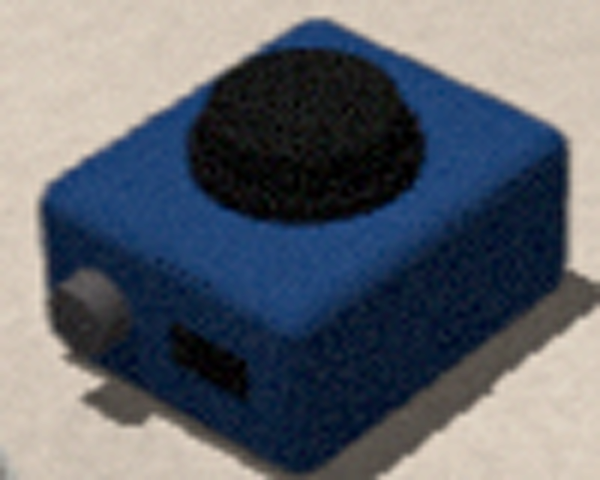

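View pics/a3.png

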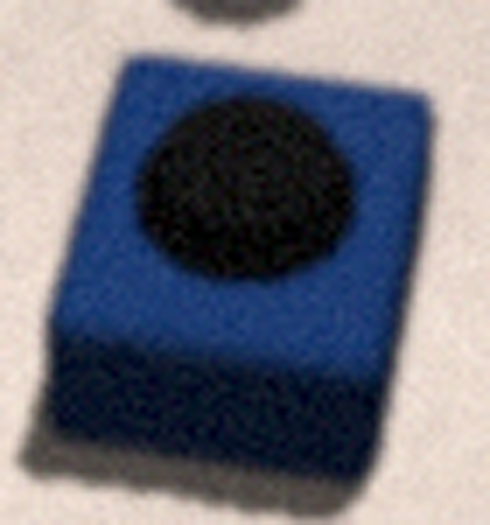

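```bash
cat > h.py <<'E'
import numpy as np, cv2, json
from scipy.optimize import least_squares
from cell import robot
CAL={n:robot.calibration(n) for n in("scene","side")}
def proj(n,P):
    c=CAL[n]; f=240/np.tan(np.radians(c["vfov"])/2)
    K=np.array([[f,0,c["cx"]],[0,f,c["cy"]],[0,0,1]])
    return cv2.projectPoints(np.asarray(P,float).reshape(-1,3),c["rvec"],c["tvec"],K,None)[0].reshape(-1,2)
def T(p,L):
    x,y,a=p[:3]; L=np.asarray(L,float); c,s=np.cos(a),np.sin(a)
    return np.c_[x+c*L[:,0]-s*L[:,1], y+s*L[:,0]+c*L[:,1], L[:,2]]
def back(n,uv,z):
    c=CAL[n]; f=240/np.tan(np.radians(c["vfov"])/2); R=cv2.Rodrigues(c["rvec"])[0]
    d=R.T@np.array([(uv[0]-c["cx"])/f,(uv[1]-c["cy"])/f,1]); o=-R.T@c["tvec"]
    return o+d*(z-o[2])/d[2]
th=np.linspace(0,2*np.pi,72,endpoint=False)
def cyl(L,r,z): return np.vstack([np.c_[np.full(72,e*L/2),r*np.cos(th),z+r*np.sin(th)] for e in(-1,1)])
def disc(r,z): return np.c_[r*np.cos(th),r*np.sin(th),np.full(72,z)]
def box(X,Y,z0,z1): return np.array([[a*X/2,b*Y/2,z] for a in(-1,1) for b in(-1,1) for z in(z0,z1)])
def hullres(n,W,pts):
    h=cv2.convexHull(proj(n,W).astype(np.float32))
    return [cv2.pointPolygonTest(h,(float(u),float(v)),True) for u,v in pts]
def un(pts,x,y,k): return [(x+u/k-.5+.5/k,y+v/k-.5+.5/k) for u,v in pts]
E
cat > fit.py <<'E'
from h import *
cs=un([(95,202),(75,215),(50,260),(43,295),(60,318),(200,398),(345,478),(385,485),(425,440),(440,390),(425,362),(385,342),(240,272),(128,215)],380,315,5)
ca=un([(205,98),(183,130),(180,180),(205,210),(300,110),(400,118),(525,130),(542,170),(525,230),(490,240)],160,175,8)
def fit(L,p0,S):
    r=least_squares(lambda p:sum((hullres(n,T(p,L),q) for n,q in S),[]),p0,diff_step=1e-4)
    print(np.round(r.x,4),"rms",np.sqrt(np.mean(r.fun**2)).round(2)); return r.x
c0=back("side",(428,382),.038);print(c0)
a=back("side",(395,371),.038);b=back("side",(460,400),.038);y0=np.arctan2(*(b-a)[1::-1]);print(y0,np.linalg.norm(b-a))
for S in([("side",cs)],[("scene",ca)],[("side",cs),("scene",ca)]): fit(cyl(.11,.018,.038),[c0[0],c0[1],y0],S)
# mixer collar/pad hull
pb=un([(305,48),(350,55),(255,55),(395,95),(425,150),(375,205),(300,223),(225,203),(188,150),(215,95)],270,225,6)
pa=un([(245,95),(300,110),(345,150),(355,205),(320,260),(245,283),(175,265),(138,215),(140,165),(185,110)],280,210,7)
L=np.vstack([disc(.036,.072),disc(.036,.066),disc(.030,.086)])
c0=back("side",(321,245),.08)
for S in([("side",pb)],[("scene",pa)],[("side",pb),("scene",pa)]):
    r=least_squares(lambda p:sum((hullres(n,T([p[0],p[1],0],L),q) for n,q in S),[]),c0[:2],diff_step=1e-4);print("pad",r.x.round(4),np.sqrt(np.mean(r.fun**2)).round(2))
# bench
ga=un([(220,65),(165,185)],380,185,6);wa=un([(625,188),(580,325)],380,185,6)
wb=un([(218,70),(35,125)],140,170,5);gb=un([(370,232),(185,300)],140,170,5)
for n,l in(("scene",ga+wa),("side",gb+wb)): print(n,[back(n,q,.102)[:2].round(3) for q in l])
def res(p):
    w=p[3]; P=T(p,[[.078,s*w,.102] for s in(1,-1)]+[[-.078,s*w,.102] for s in(1,-1)])
    return P
G=[back("side",q,.102) for q in gb];W=[back("side",q,.102) for q in wb]
d=np.mean(G,0)-np.mean(W,0);m=(np.mean(G,0)+np.mean(W,0))/2;y0=np.arctan2(d[1],d[0]);print("side init",m,y0,np.linalg.norm(d))
def f(p):
    P=res(p);P2=P
    r=[]
    for n,g,w in(("scene",ga,wa),("side",gb,wb)):
        for pair,Q in((g,P[:2]),(w,P[2:])):
            q=proj(n,Q); e=min((np.r_[q[0]-pair[0],q[1]-pair[1]],np.r_[q[1]-pair[0],q[0]-pair[1]]),key=lambda v:np.sum(v**2)); r+=list(e)
    return r
r=least_squares(f,[m[0],m[1],y0,.04]);print("bench",r.x.round(4),np.round(r.fun,1))
E
python3 fit.py
```

```text
[ 0.45987923 -0.31992074  0.038     ]
-1.4152317352586503 0.10008806950955978
[ 0.4577 -0.3199 -1.4854] rms 0.65
[ 0.4543 -0.3192 -1.5104] rms 0.53
[ 0.4572 -0.3197 -1.4884] rms 0.78
pad [ 0.5711 -0.0112] 0.86
pad [ 0.5674 -0.0125] 0.33
pad [ 0.5695 -0.012 ] 0.81
scene [array([0.414, 0.204]), array([0.487, 0.186]), array([0.453, 0.359]), array([0.529, 0.339])]
side [array([0.487, 0.185]), array([0.413, 0.2  ]), array([0.527, 0.336]), array([0.451, 0.355])]
side init [0.46971916 0.26905808 0.102     ] -1.8202512913736237 0.15827656605535004
bench [ 0.4708  0.2712 -1.8167  0.0382] [ 0.5  0.2 -0.1  0.5 -1.1 -0.1 -0.8 -0.9  0.3 -0.7 -1.  -1.3 -0.6 -0.2
  0.4 -0.4]
```

```bash
cat >> h.py <<'E'
def go(x,y,z,yaw=None,via=()):
    o=robot.observe(); r,p,w=o["tool_rot"]; from scipy.spatial.transform import Rotation as Ro
    R=Ro.from_euler("xyz",[r,p,w]).as_matrix()
    for q in list(via)+[(x,y,z)]: print("shift mm",(R.T@(np.array(q)-o["tool_pos"])*1000).round(1))
    if yaw is not None:
        d=yaw-w; d=(d+np.pi/2)%np.pi-np.pi/2; print("turn",-np.degrees(d).round(1))
def st():
    o=robot.observe(); print("t",round(o["time"],2),"pos",o["tool_pos"].round(4),"rot",o["tool_rot"].round(4),"F",o["contact_force"].round(1),"tq",o["torque"].round(2),"op",round(o["opening"],4))
E
python3 - <<'E'
from h import *
for n,a in(("bottle",[("side",(266,197)),("scene",(448,342))]),("beaker",[("side",(257,340)),("scene",(317,203))]),("stop",[("side",(207,322)),("scene",(357,202))])):
    print(n,[back(c,u,0)[:2].round(3) for c,u in a])
go(.457,-.3197,.2,1.6535,[(.45,.15,.226)])
st()
E
```

```text
bottle [array([0.715, 0.299]), array([0.737, 0.301])]
beaker [array([ 0.381, -0.039]), array([ 0.382, -0.04 ])]
stop [array([0.355, 0.059]), array([0.356, 0.063])]
shift mm [-346.3 -200.5    0.4]
shift mm [-548.8 -624.4   26.8]
turn 60.6
t 0.15 pos [0.219  0.4768 0.2262] rot [-3.1405e+00 -1.0000e-04  2.7108e+00] F [-0.   0.5  0.4] tq [-0.04  0.03 -0.02] op 0.0917
```

```bash
python3 -m pendant '[[[-35,-20,0],6],[[-70,-40,0],12],[[-105,-60,0],18],[[-140,-80,0],24],[[-175,-100,0],30],[[-210,-120,0],36],[[-245,-140,0],42],[[-280,-160,0],48],[[-315,-180,0],54],[[-346,-200,0],60]]' 1; python3 - <<'E'
from h import *
st();go(.457,-.3197,.18,1.6535)
E
```

```text
time: 0.98
tool_pos: [0.451, 0.1485, 0.2263]
tool_rot: [-3.141, 0.001, 1.658]
contact_force: [1.2, 1.4, -0.9]
opening: 0.0916
t 0.98 pos [0.451  0.1485 0.2263] rot [-3.1411e+00  1.0000e-03  1.6580e+00] F [ 1.2  1.4 -0.9] tq [-0.02  0.01 -0.03] op 0.0916
shift mm [-466.9  -34.7   46.8]
turn 0.3
```

```bash
python3 -m pendant '[[[-40,-3,0],0],[[-80,-6,0],0],[[-120,-9,0],0],[[-160,-12,5],0],[[-200,-15,10],0],[[-240,-18,15],0],[[-280,-21,20],0],[[-320,-24,30],0],[[-360,-27,40],0],[[-400,-31,47],0]]'; python3 -m pendant '[[[-35,0,0],0],[[-67,-4,0],0],[[-67,-4,0],0]]'; python3 - <<'E'
from h import *
c=robot.calibration("wrist"); st(); cv2.imwrite("pics/w1.png",robot.read_camera("wrist")[:,:,::-1]); print(c)
cv2.imwrite("pics/s1.png",robot.read_camera("side")[:,:,::-1])
go(.457,-.3197,.18,1.6535)
E
```

```text
time: 1.82
tool_pos: [0.4542, -0.2545, 0.1788]
tool_rot: [-3.14, 0.0, 1.658]
contact_force: [1.2, -0.2, 0.2]
opening: 0.0915
time: 2.07
tool_pos: [0.4553, -0.3273, 0.1779]
tool_rot: [-3.14, 0.002, 1.653]
contact_force: [-1.2, -0.1, 0.1]
opening: 0.0919
t 2.07 pos [ 0.4553 -0.3273  0.1779] rot [-3.1401e+00  2.3000e-03  1.6532e+00] F [-1.2 -0.1  0.1] tq [-0.05  0.05  0.02] op 0.0919
{'vfov': 65.70646984690485, 'cx': 318.3648572911875, 'cy': 241.85448171989177, 'rvec': array([-2.86868086, -0.12138801, -0.01396429]), 'tvec': array([-0.42620911, -0.37081303,  0.24609922])}
shift mm [ 2.6  1.8 -2. ]
turn 0.1
```

View pics/w1.png

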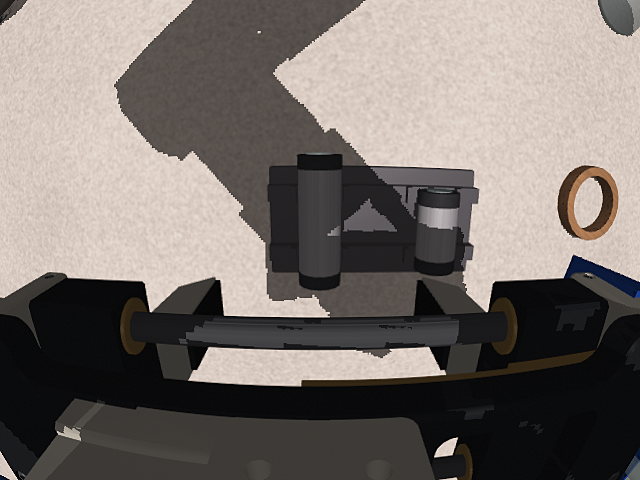

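View pics/s1.png

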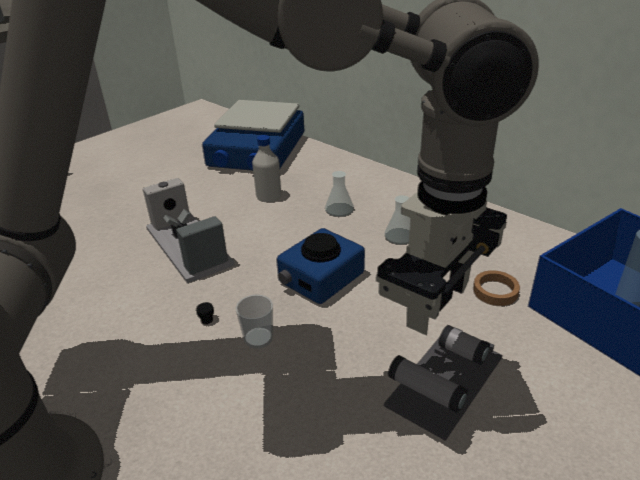

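The wrist picture shows the long cell at columns 298–342, rows 153–289, almost upright in the picture. I'll fit it with the fisheye model.

```bash
cat >> h.py <<'E'
def wproj(c,P):
    f=240/np.tan(np.radians(c["vfov"])/2); R=cv2.Rodrigues(np.asarray(c["rvec"]))[0]
    q=np.asarray(P)@R.T+c["tvec"]; r=np.hypot(q[:,0],q[:,1]); t=np.arctan2(r,q[:,2])
    return np.c_[c["cx"]+f*t*q[:,0]/r, c["cy"]+f*t*q[:,1]/r]
def whull(c,W,pts):
    h=cv2.convexHull(wproj(c,W).astype(np.float32))
    return [cv2.pointPolygonTest(h,(float(u),float(v)),True) for u,v in pts]
E
python3 - <<'E'
from h import *
im=cv2.imread("pics/w1.png")[130:310,250:490]
cv2.imwrite("pics/w1c.png",cv2.convertScaleAbs(cv2.resize(im,None,fx=3,fy=3,interpolation=cv2.INTER_CUBIC),alpha=2))
c=robot.calibration("wrist")
pts=[(299,155),(320,152.5),(342,155),(342,170),(298,170),(298.5,220),(341.5,220),(340,270),(299,270),(300,285),(320,290),(339,285)]
r=least_squares(lambda p:whull(c,T(p,cyl(.11,.018,.038)),pts),[.457,-.32,1.65],diff_step=1e-4)
print(r.x.round(4),r.fun.round(1))
E
```

```text
[ 0.4559 -0.3126  1.6511] [1.3 1.  1.  0.7 0.2 0.4 0.2 0.6 0.6 0.3 0.5 0.4]
```

View pics/w1c.png

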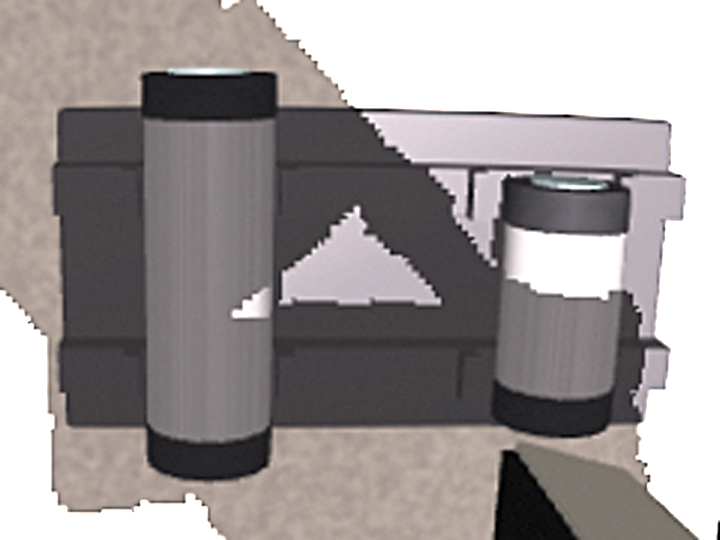

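The arm was still settling when I took that picture, so I'll refit with the calibration read just before it.

```bash
python3 - <<'E'
from h import *
c=robot.calibration("wrist"); print(c["rvec"],c["tvec"])
c["rvec"]=np.array([-2.86868086, -0.12138801, -0.01396429]);c["tvec"]=np.array([-0.42620911, -0.37081303,  0.24609922])
pts=[(298,155),(320,152.5),(342,155),(342,170),(298,170),(298.5,220),(341.5,220),(340,270),(299,270),(300,285),(320,289.5),(339,285)]
r=least_squares(lambda p:whull(c,T(p,cyl(.11,.018,.038)),pts),[.457,-.32,1.65],diff_step=1e-4)
print(r.x.round(4),r.fun.round(1))
x=cv2.imread("pics/w1.png")
c2=robot.calibration("wrist"); st(); cv2.imwrite("pics/w2.png",robot.read_camera("wrist")[:,:,::-1]); st(); print(c2["tvec"])
im=cv2.imread("pics/w2.png")[130:310,250:490]
cv2.imwrite("pics/w2c.png",cv2.convertScaleAbs(cv2.resize(im,None,fx=3,fy=3,interpolation=cv2.INTER_CUBIC),alpha=2))
E
```

```text
[-2.87187127 -0.12464024 -0.01342338] [-0.42590369 -0.36682946  0.24874949]
[ 0.4558 -0.3178  1.6517] [0.6 1.2 0.7 0.5 0.4 0.5 0.1 0.7 0.5 0.2 0.9 0.3]
t 2.17 pos [ 0.4555 -0.3224  0.178 ] rot [-3.1395e+00 -1.0000e-03  1.6553e+00] F [-1.   0.7 -0.1] tq [-0.01  0.05  0.04] op 0.0919
t 2.22 pos [ 0.4556 -0.3213  0.1782] rot [-3.1396e+00 -1.2000e-03  1.6568e+00] F [-0.5 -0.1  0.6] tq [-0.1   0.06 -0.01] op 0.0916
[-0.42590369 -0.36682946  0.24874949]
```

View pics/w2c.png

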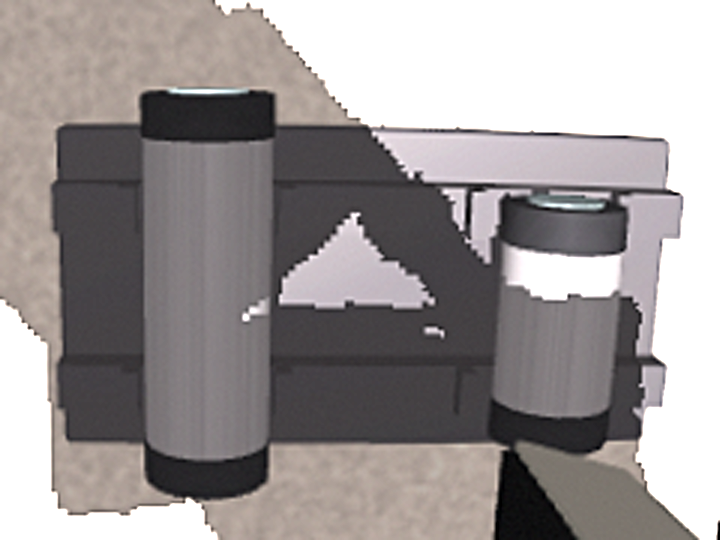

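```bash
python3 - <<'E'
from h import *
c=robot.calibration("wrist")
c["rvec"]=np.array([-2.87187127, -0.12464024, -0.01342338]);c["tvec"]=np.array([-0.42590369, -0.36682946,  0.24874949])
pts=un([(140,95),(205,87),(275,95),(275,130),(140,130),(142,300),(273,300),(270,450),(143,450),(148,485),(205,499),(266,485)],250,130,3)
r=least_squares(lambda p:whull(c,T(p,cyl(.11,.018,.038)),pts),[.457,-.32,1.65],diff_step=1e-4)
print(r.x.round(4),r.fun.round(1))
go(.456,-.3185,.025,1.653)
E
```

```text
[ 0.4555 -0.3182  1.6552] [ 0.1  0.6  0.1 -0.  -0.1 -0.1 -0.3 -0.1 -0.3  0.   0.7 -0.1]
shift mm [  2.6   0.9 153.2]
turn 0.2
```

```bash
python3 -m pendant '[[[1,0.5,25],0],[[2,0.9,50],0],[[2.6,0.9,75],0],[[2.6,0.9,95],0],[[2.6,0.9,110],0],[[2.6,0.9,120],0],[[2.6,0.9,120],0]]'; python3 - <<'E'
from h import *
go(.456,-.3185,.025,1.653)
E
```

```text
time: 2.8
tool_pos: [0.4554, -0.3164, 0.0565]
tool_rot: [-3.137, -0.004, 1.658]
contact_force: [0.2, 0.3, -0.2]
opening: 0.0918
shift mm [-2.3  0.6 31.5]
turn 0.3
```

```bash
python3 -m pendant '[[[-1,0.5,12],0],[[-1.5,0.5,22],0],[[-1.5,0.5,29],0],[[-1.5,0.5,31.5],0],[[-1.5,0.5,31.5],0],[[-1.5,0.5,31.5],0]]'; python3 - <<'E'
from h import *
go(.456,-.3185,.025,1.653)
c=robot.calibration("wrist");print(repr(c["rvec"]),repr(c["tvec"]))
cv2.imwrite("pics/w3.png",cv2.convertScaleAbs(robot.read_camera("wrist")[:,:,::-1],alpha=2)); st()
E
```

```text
time: 3.3
tool_pos: [0.456, -0.3178, 0.0254]
tool_rot: [-3.137, -0.004, 1.658]
contact_force: [-0.2, -0.4, 0.0]
opening: 0.092
shift mm [-0.7 -0.1  0.4]
turn 0.3
array([-2.87434117, -0.12957617, -0.01074043]) array([-0.42608933, -0.32389483,  0.10427337])
t 3.35 pos [ 0.4561 -0.3179  0.0256] rot [-3.1377 -0.0035  1.6583] F [ 0.4  0.3 -0.1] tq [-0.13  0.12  0.05] op 0.0917
```

View pics/w3.png

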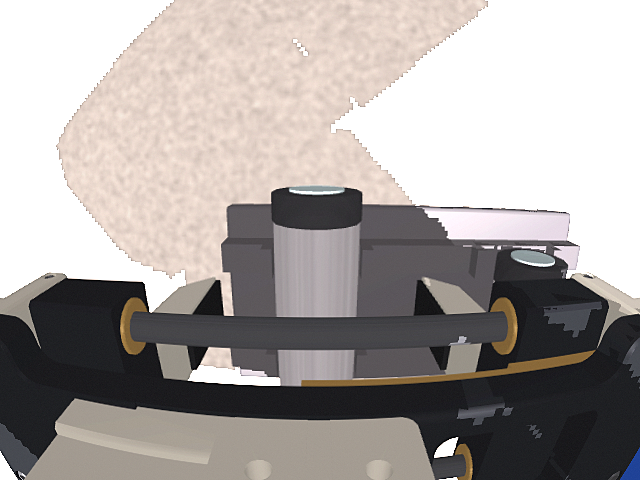

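The wrist picture shows the cell between the fingers, at columns 273–362 with its far ring at row 190. I'll close the gripper now.

```bash
python3 -m pendant '[[[0,0,0],0],[[0,0,0],0],[[0,0,0],0],[[0,0,0],0],[[0,0,0],0],[[0,0,0],0],[[0,0,0],0],[[0,0,0],0]]' 0 45; python3 - <<'E'
from h import *
st()
E
```

```text
time: 4.02
tool_pos: [0.4561, -0.3179, 0.0255]
tool_rot: [-3.138, -0.004, 1.658]
contact_force: [-0.2, -0.6, 0.3]
opening: 0.0427
t 4.02 pos [ 0.4561 -0.3179  0.0255] rot [-3.1376 -0.0036  1.6583] F [-0.2 -0.6  0.3] tq [-0.04  0.08 -0.04] op 0.0427
```

```bash
python3 -m pendant '[[[0,0,0],0],[[0,0,0],0],[[0,0,0],0],[[0,0,0],0],[[0,0,0],0]]' 0 45; python3 -m pendant '[[[0,0,-5],0],[[0,0,-12],0],[[0,0,-24],0],[[0,0,-40],0],[[0,0,-60],0],[[0,0,-85],0],[[0,0,-110],0],[[0,0,-125],0],[[0,0,-130],0],[[0,0,-130],0]]'; python3 - <<'E'
from h import *
c=robot.calibration("wrist");print(repr(c["rvec"]),repr(c["tvec"]))
st()
cv2.imwrite("pics/w4.png",cv2.convertScaleAbs(robot.read_camera("wrist")[:,:,::-1],alpha=2))
cv2.imwrite("pics/s4.png",cv2.convertScaleAbs(robot.read_camera("side")[:,:,::-1],alpha=1.5));st()
E
```

```text
time: 4.43
tool_pos: [0.456, -0.3179, 0.0255]
tool_rot: [-3.137, -0.004, 1.658]
contact_force: [-1.2, -0.1, -0.3]
opening: 0.0353
time: 5.27
tool_pos: [0.4571, -0.3187, 0.1571]
tool_rot: [-3.139, -0.001, 1.658]
contact_force: [-0.3, -0.6, -2.7]
opening: 0.0349
array([-2.87213528, -0.12912495, -0.0139151 ]) array([-0.42680903, -0.35913617,  0.22935053])
t 5.27 pos [ 0.4571 -0.3187  0.1571] rot [-3.1395e+00 -1.5000e-03  1.6584e+00] F [-0.3 -0.6 -2.7] tq [-0.12 -0.01 -0.  ] op 0.0349
t 5.37 pos [ 0.4561 -0.3179  0.1547] rot [-3.1364 -0.0048  1.6583] F [ 0.7  0.3 -3.5] tq [-0.08  0.03  0.  ] op 0.0351
```

View pics/w4.png

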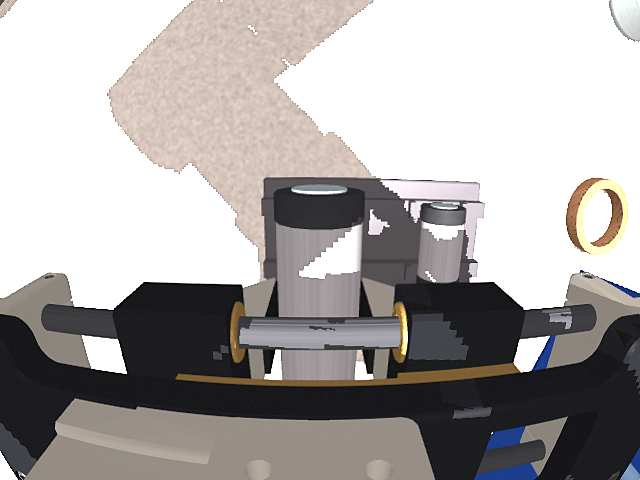

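View pics/s4.png

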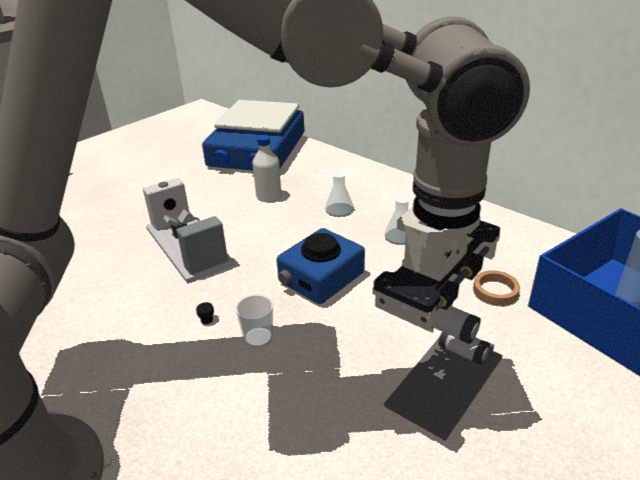

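```bash
python3 - <<'E'
from h import *
a=cv2.imread("pics/w3.png")[170:300,240:400];b=cv2.imread("pics/w4.png")[170:300,240:400]
cv2.imwrite("pics/cmp.png",cv2.resize(np.hstack([a,b]),None,fx=2.5,fy=2.5,interpolation=cv2.INTER_CUBIC))
E
```

```text
(no output)
```

View pics/cmp.png

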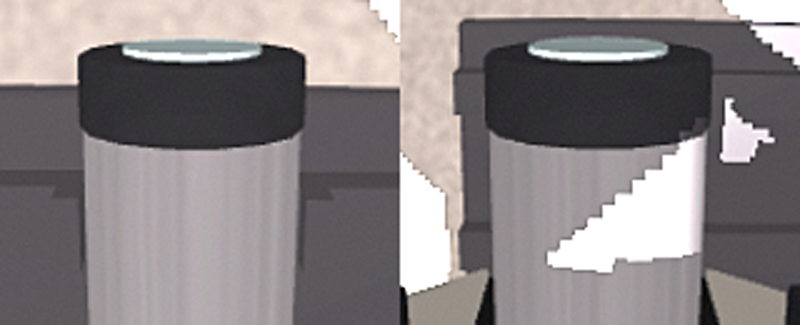

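```bash
cat >> h.py <<'E'
from scipy.spatial.transform import Rotation as Ro
def toolcyl(o,dx,dy,dz,pit=0,yaw=0,L=.11):
    # cylinder in tool frame; axis along tool x, centre dz behind TCP
    P=cyl(L,.018,0); P=Ro.from_euler("yz",[pit,yaw]).apply(P)+[dx,dy,-dz]
    return Ro.from_euler("xyz",o["tool_rot"]).apply(P)+o["tool_pos"]
E
python3 - <<'E'
from h import *
def run(rv,tv,pos,rot,pts,pit0):
    c=robot.calibration("wrist");c["rvec"]=np.array(rv);c["tvec"]=np.array(tv);o=dict(tool_pos=np.array(pos),tool_rot=np.array(rot))
    r=least_squares(lambda p:whull(c,toolcyl(o,p[0],p[1],p[2],pit0,p[3]),pts),[0,0,.0125,0],diff_step=1e-4,x_scale=[.01,.01,.01,.1]);print(pit0,(r.x*1000).round(1),r.fun.round(1))
def cv(l,x0): return [((u-x0)/2.5+240,v/2.5+170) for u,v in l]
for pt in(-.03,0,.03):
    run([-2.87434117,-0.12957617,-0.01074043],[-0.42608933,-0.32389483,0.10427337],[.4561,-.3179,.0255],[-3.1377,-.0035,1.6583],cv([(78,60),(100,48),(192,38),(285,48),(305,60),(305,120),(78,120),(86,250),(299,250),(89,315),(296,315)],0),pt)
    run([-2.87213528,-0.12912495,-0.0139151],[-0.42680903,-0.35913617,0.22935053],[.4571,-.3187,.1571],[-3.1395,-.0015,1.6584],cv([(485,60),(507,47),(598,36),(690,47),(712,60),(712,115),(485,115),(490,250),(704,250),(492,300),(702,300)],400),pt)
E
```

```text
-0.03 [-1.4 -0.2 14.3 -4.6] [ 0.5  0.6 -1.3  0.7  0.4 -0.5 -0.7  0.1 -0.1  0.1  0.1]
-0.03 [-1.2  0.5 14.7  3.4] [ 0.5  1.  -1.6  0.6  0.6 -0.5 -0.3 -0.2  0.  -0.2 -0.2]
0 [-1.7 -0.2 13.1 -4.8] [ 0.7  0.4 -0.9  0.5  0.6 -0.4 -0.6 -0.  -0.2 -0.1 -0.1]
0 [-1.5  0.6 13.8  0.5] [ 0.9  0.7 -1.3  0.5  0.7 -0.4 -0.1 -0.4  0.1 -0.5 -0.1]
0.03 [-2.  -0.2 11.9 -4.9] [ 0.8  0.2 -0.5  0.3  0.8 -0.3 -0.5 -0.1 -0.3 -0.4 -0.2]
0.03 [-1.8  0.5 12.3  4.1] [ 0.8  0.6 -0.9  0.2  0.9 -0.3 -0.1 -0.4 -0.2 -0.5 -0.6]
```

```bash
python3 - <<'E'
from h import *
go(.5695,-.011,.13,1.6584)
E
```

```text
shift mm [295.6 139.9  25.4]
turn -0.0
```

```bash
python3 -m pendant '[[[20,10,0],0],[[50,24,0],0],[[85,40,0],0],[[120,57,0],0],[[155,73,0],0],[[190,90,0],0],[[225,106,0],0],[[260,123,5],0],[[285,135,10],0],[[295.6,140,15],0]]';python3 -m pendant '[[[0,0,0],0],[[0,0,0],0],[[0,0,0],0]]'; python3 - <<'E'
from h import *
st()
for n in("side","scene"): cv2.imwrite(f"pics/{n}5.png",cv2.convertScaleAbs(robot.read_camera(n)[:,:,::-1],alpha=1.5))
cv2.imwrite("pics/w5.png",cv2.convertScaleAbs(robot.read_camera("wrist")[:,:,::-1],alpha=2))
st();go(.5695,-.011,.13,1.6584)
a=cv2.imread("pics/side5.png")[160:310,230:430];b=cv2.imread("pics/scene5.png")[150:300,230:430]
cv2.imwrite("pics/c5.png",cv2.resize(np.vstack([a,b]),None,fx=2,fy=2,interpolation=cv2.INTER_CUBIC))
E
```

```text
time: 6.2
tool_pos: [0.5696, -0.0071, 0.1384]
tool_rot: [-3.134, -0.007, 1.662]
contact_force: [-0.7, -0.9, -2.8]
opening: 0.035
time: 6.45
tool_pos: [0.5689, -0.0082, 0.1377]
tool_rot: [-3.132, -0.007, 1.661]
contact_force: [-0.0, -0.7, -3.0]
opening: 0.0348
t 6.45 pos [ 0.5689 -0.0082  0.1377] rot [-3.1323 -0.0065  1.661 ] F [-0.  -0.7 -3. ] tq [-0.06  0.08 -0.04] op 0.0348
t 6.6 pos [ 0.5695 -0.0087  0.1386] rot [-3.1343 -0.0063  1.6595] F [ 0.5 -0.4 -2.7] tq [-0.07  0.03  0.01] op 0.0352
shift mm [-2.4 -0.1  8.6]
turn 0.1
```

View pics/c5.png

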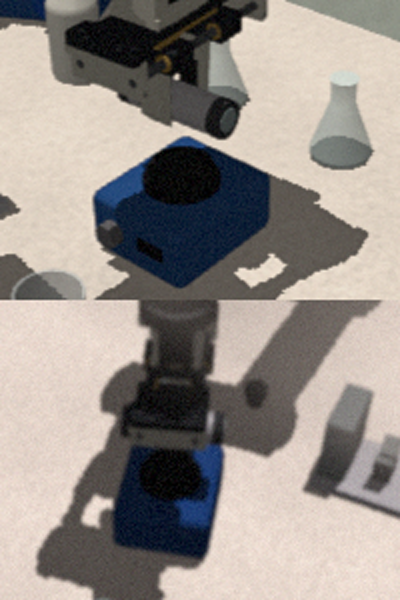

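View pics/w5.png

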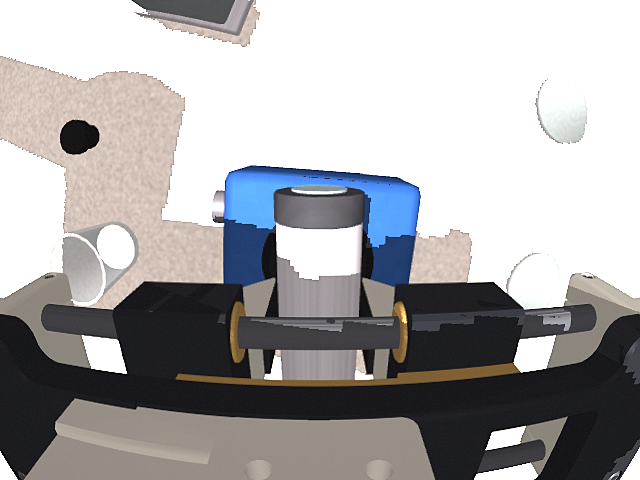

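```bash
python3 -m pendant '[[[-1,0,10],0],[[-2,0,22],0],[[-2.4,0,32],0],[[-2.4,0,38],0],[[-2.4,0,41],0],[[-2.4,0,43],0],[[-2.4,0,43],0],[[-2.4,0,43],0]]'; python3 - <<'E'
from h import *
st();go(.5695,-.011,.0835,1.6584)
E
```

```text
time: 7.27
tool_pos: [0.5696, -0.0108, 0.0959]
tool_rot: [-3.135, -0.006, 1.66]
contact_force: [-0.3, -0.4, -2.2]
opening: 0.0348
t 7.27 pos [ 0.5696 -0.0108  0.0959] rot [-3.1349 -0.0061  1.6596] F [-0.3 -0.4 -2.2] tq [-0.11 -0.   -0.03] op 0.0348
shift mm [-0.3 -0.1 12.4]
turn 0.1
```

```bash
python3 -m pendant '[[[0,0,1.5],0],[[0,0,3],0],[[0,0,4.5],0],[[0,0,6],0],[[0,0,7],0],[[0,0,8],0],[[0,0,9],0],[[0,0,9],0]]';python3 -m pendant '[[[0,0,0.5],0],[[0,0,1],0],[[0,0,1.5],0],[[0,0,1.5],0]]'
```

```text
time: 7.93
tool_pos: [0.5698, -0.0107, 0.0871]
tool_rot: [-3.136, -0.006, 1.66]
contact_force: [-1.7, 0.6, 2.0]
opening: 0.035
time: 8.27
tool_pos: [0.5698, -0.0107, 0.0858]
tool_rot: [-3.136, -0.006, 1.66]
contact_force: [-1.7, 0.7, 3.4]
opening: 0.0351
```

```bash
python3 -m pendant '[[[0,0,0.7],0],[[0,0,1.4],0],[[0,0,2.1],0],[[0,0,2.8],0],[[0,0,3.4],0],[[0,0,3.4],0]]';python3 -m pendant '[[[0,0,0.4],0],[[0,0,0.8],0],[[0,0,0.8],0]]'
```

```text
time: 8.77
tool_pos: [0.5699, -0.0107, 0.0833]
tool_rot: [-3.136, -0.006, 1.66]
contact_force: [-4.8, 1.1, 11.8]
opening: 0.0352
time: 9.02
tool_pos: [0.5698, -0.0107, 0.0833]
tool_rot: [-3.137, -0.006, 1.66]
contact_force: [-4.8, 1.2, 10.9]
opening: 0.0345
```

```bash
python3 -m pendant '[[[0,0,1.0],0],[[0,0,1.0],0],[[0,0,1.0],0],[[0,0,1.0],0],[[0,0,1.0],0],[[0,0,1.0],0],[[0,0,1.0],0],[[0,0,1.0],0],[[0,0,1.0],0],[[0,0,1.0],0]]'; python3 - <<'E'
from h import *
st()
a=cv2.convertScaleAbs(robot.read_camera("side")[:,:,::-1],alpha=1.5)[160:310,230:430]
st()
cv2.imwrite("pics/c6.png",cv2.resize(a,None,fx=3,fy=3,interpolation=cv2.INTER_CUBIC))
E
```

```text
time: 9.85
tool_pos: [0.5698, -0.0107, 0.0833]
tool_rot: [-3.137, -0.005, 1.66]
contact_force: [-4.6, 0.4, 10.9]
opening: 0.0347
t 9.85 pos [ 0.5698 -0.0107  0.0833] rot [-3.1371 -0.0054  1.6599] F [-4.6  0.4 10.9] tq [0.05 0.89 0.  ] op 0.0347
t 9.9 pos [ 0.5698 -0.0107  0.0834] rot [-3.1372 -0.0054  1.6598] F [-5.3  1.1 11.1] tq [ 0.12  0.84 -0.03] op 0.0352
```

View pics/c6.png

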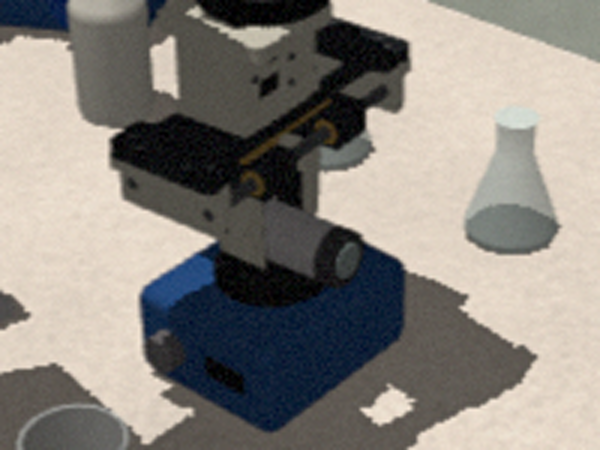

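The pad is at its stop: about 14 N net, and TCP z stays at 0.0833 under further push. It has been held for about a second. Lifting now.

```bash
python3 -m pendant '[[[0,0,-3],0],[[0,0,-8],0],[[0,0,-16],0],[[0,0,-30],0],[[0,0,-48],0],[[0,0,-65],0],[[0,0,-75],0],[[0,0,-80],0],[[0,0,-80],0]]'; python3 - <<'E'
from h import *
st();go(.4705,.2715,.165,1.325)
E
```

```text
time: 10.65
tool_pos: [0.5706, -0.0113, 0.1641]
tool_rot: [-3.139, -0.005, 1.66]
contact_force: [-0.1, -0.6, -2.9]
opening: 0.0348
t 10.65 pos [ 0.5706 -0.0113  0.1641] rot [-3.1386 -0.005   1.6598] F [-0.1 -0.6 -2.9] tq [-0.06  0.   -0.04] op 0.0348
shift mm [290.5 -74.6   0.7]
turn 19.2
```

```bash
python3 -m pendant '[[[15,-4,0],1],[[45,-12,0],4],[[80,-21,0],7],[[115,-30,0],10],[[150,-39,0],13],[[185,-48,0],15],[[220,-57,0],17],[[255,-66,0],19],[[280,-72,0],19.2],[[290,-74.5,0],19.2]]';python3 -m pendant '[[[0,0,0],0],[[0,0,0],0],[[0,0,0],0],[[0,0,0],0]]'; python3 - <<'E'
from h import *
c=robot.calibration("wrist");print(repr(c["rvec"]),repr(c["tvec"]));st()
im=robot.read_camera("wrist")[:,:,::-1]
cv2.imwrite("pics/w7r.png",im);cv2.imwrite("pics/w7.png",cv2.convertScaleAbs(im,alpha=2));st()
cv2.imwrite("pics/s7.png",robot.read_camera("side")[:,:,::-1])
cv2.imwrite("pics/sc7.png",robot.read_camera("scene")[:,:,::-1])
E
```

```text
time: 11.48
tool_pos: [0.4685, 0.2739, 0.1645]
tool_rot: [-3.135, -0.003, 1.328]
contact_force: [-0.4, -1.5, -3.1]
opening: 0.035
time: 11.82
tool_pos: [0.469, 0.2725, 0.1642]
tool_rot: [-3.134, -0.003, 1.326]
contact_force: [0.0, -0.7, -2.5]
opening: 0.0348
array([-2.85720795,  0.34715408,  0.05733245]) array([-0.38842761,  0.34831603,  0.43163991])
t 11.82 pos [0.469  0.2725 0.1642] rot [-3.1345e+00 -2.6000e-03  1.3261e+00] F [ 0.  -0.7 -2.5] tq [-0.1   0.03  0.01] op 0.0348
t 11.87 pos [0.469  0.2726 0.1644] rot [-3.1346e+00 -2.9000e-03  1.3258e+00] F [ 0.3 -0.3 -1.9] tq [-0.06  0.01  0.08] op 0.0347
```

View pics/w7.png

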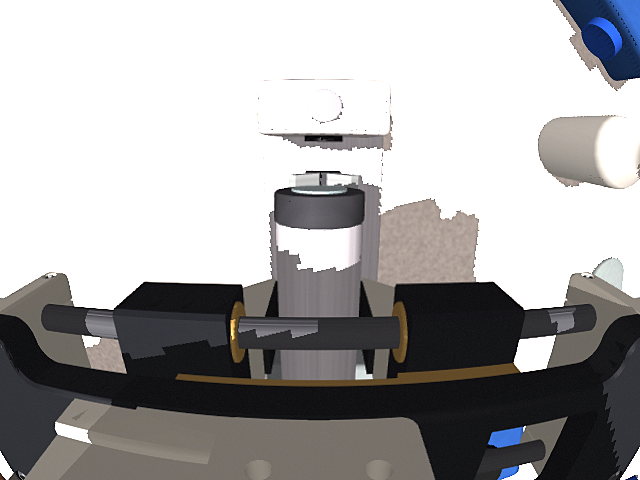

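View pics/s7.png

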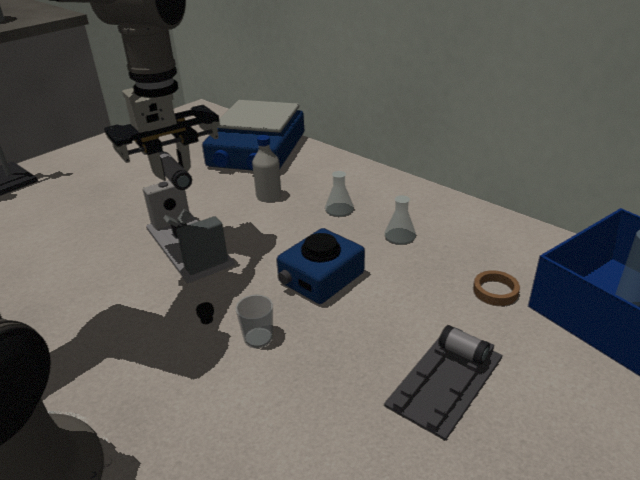

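```bash
python3 - <<'E'
from h import *
im=cv2.imread("pics/w7r.png")[65:205,230:420]
im=cv2.resize(im,None,fx=4,fy=4,interpolation=cv2.INTER_CUBIC);cv2.imwrite("pics/w7c.png",cv2.convertScaleAbs(im,alpha=1.1))
E
```

```text
(no output)
```

View pics/w7c.png

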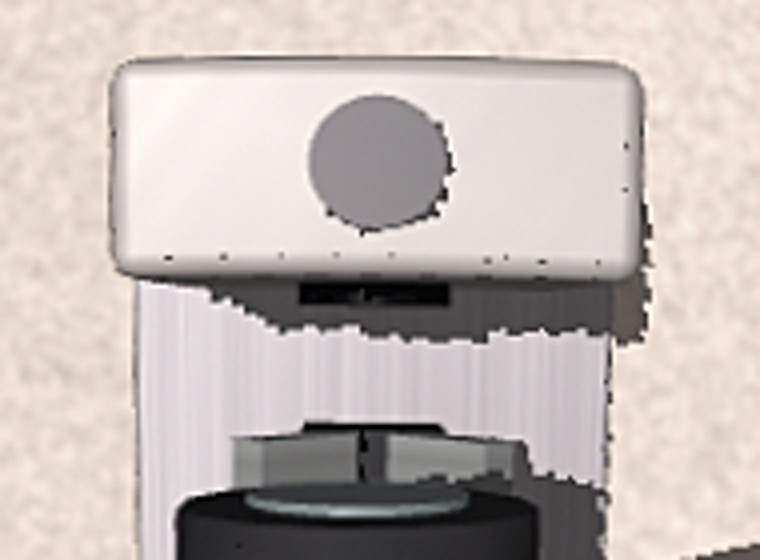

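```bash
cat > fb.py <<'E'
from h import *
def fitb(c,uvP,p0=(.4708,.2712,1.325)):
    L=np.array([q for _,q,_ in uvP]);U=np.array([q for q,_,_ in uvP]);M=np.array([m for *_,m in uvP])
    r=least_squares(lambda p:((wproj(c,T(p,L))-U)*M).ravel(),p0)
    print("bench",r.x.round(4));print((r.fun.reshape(-1,2)).round(1).tolist()); return r.x
E
python3 - <<'E'
from fb import *
c=robot.calibration("wrist");print(c["tvec"])
c["rvec"]=np.array([-2.85720795,0.34715408,0.05733245]);c["tvec"]=np.array([-0.38842761,0.34831603,0.43163991])
k=lambda u,v:un([(u,v)],230,65,4)[0]
D=[(k(235,438),(.05,.02,.059),(1,1)),(k(525,443),(.05,-.02,.059),(1,1)),(k(364,430),(.05,0,.0395),(1,0)),
(k(136,400),(.06,.05,.012),(1,0)),(k(607,400),(.06,-.05,.012),(1,0)),(k(376,280),(.078,0,.099),(0,1))]
fitb(c,D); fitb(c,D[:3]); fitb(c,D[3:])
print(wproj(c,T((.4708,.2712,1.325),[q for _,q,_ in D])).round(1).tolist(),[np.round(q[0],1).tolist() for q in D])
# cell pose in tool
o=dict(tool_pos=np.array([.469,.2725,.1642]),tool_rot=np.array([-3.1345,-.0026,1.3261]))
im=cv2.imread("pics/w7r.png")[170:300,240:400];cv2.imwrite("pics/w7d.png",cv2.convertScaleAbs(cv2.resize(im,None,fx=4,fy=4,interpolation=cv2.INTER_CUBIC),alpha=1.5))
E
```

```text
[-0.38836869  0.34877142  0.43173228]
bench [0.4708 0.2716 1.317 ]
[[6.5, 0.5], [-9.5, 0.0], [2.4, 0.0], [-0.5, -0.0], [1.4, -0.0], [0.0, -0.6]]
bench [0.4709 0.2719 1.3132]
[[6.8, 0.1], [-9.2, -0.2], [2.6, 0.0]]
bench [0.461  0.275  1.1473]
[[0.0, -0.0], [-0.0, 0.0], [0.0, 0.0]]
[[294.4, 175.5], [350.9, 175.8], [322.6, 173.3], [262.6, 159.1], [382.3, 159.7], [323.1, 134.8]] [[288.4, 174.1], [360.9, 175.4], [320.6, 172.1], [263.6, 164.6], [381.4, 164.6], [323.6, 134.6]]
```

View pics/w7d.png

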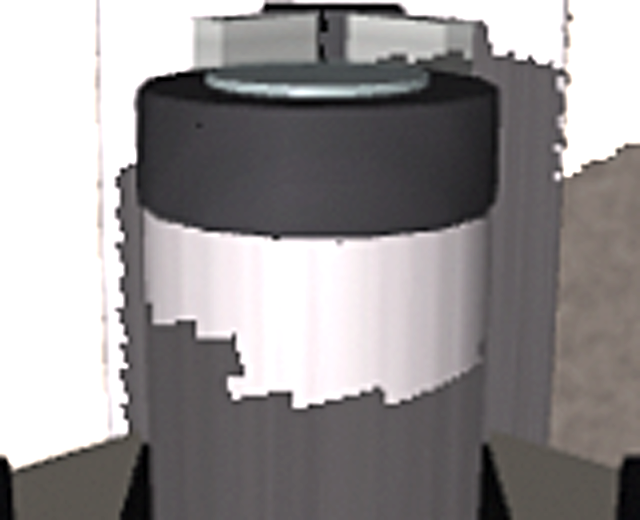

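```bash
python3 - <<'E'
from h import *
c=robot.calibration("wrist");rr=c
c["rvec"]=np.array([-2.85720795,0.34715408,0.05733245]);c["tvec"]=np.array([-0.38842761,0.34831603,0.43163991])
o=dict(tool_pos=np.array([.469,.2725,.1642]),tool_rot=np.array([-3.1345,-.0026,1.3261]))
pts=un([(137,95),(155,78),(318,62),(480,78),(497,95),(497,190),(138,190),(144,280),(489,280),(150,430),(482,430)],240,170,4)
for pt in(-.02,0,.02):
    r=least_squares(lambda p:whull(c,toolcyl(o,p[0],p[1],p[2],pt,p[3]),pts),[0,0,.0125,0],diff_step=1e-4,x_scale=[.01,.01,.01,.1]);print(pt,(r.x*1000).round(1),r.fun.round(1))
# cell end outline in side view
for n,f in(("side","s7"),("scene","sc7")):
    im=cv2.imread(f"pics/{f}.png")
    q=proj(n,toolcyl(o,-.0015,0,.013)); 
    im=cv2.resize(im,None,fx=1,fy=1)
    m=q.mean(0).astype(int); x0,y0=m-55; cr=cv2.resize(im[y0:y0+110,x0:x0+110],None,fx=5,fy=5,interpolation=cv2.INTER_CUBIC); cr=cv2.convertScaleAbs(cr,alpha=1.8)
    cv2.polylines(cr,[((q[:72]-[x0,y0]+.5)*5).astype(int)],True,(0,255,0),1);cv2.polylines(cr,[((q[72:]-[x0,y0]+.5)*5).astype(int)],True,(0,0,255),1)
    cv2.imwrite(f"pics/ov_{n}.png",cr)
E
```

```text
-0.02 [-1.5  0.1 11.9 -0.6] [ 0.3  0.4 -0.7  0.2  0.3 -0.8 -0.5  0.1  0.2  0.1  0.3]
0 [-1.7  0.1 11.1 -0.1] [ 0.4  0.3 -0.3  0.1  0.4 -0.7 -0.4  0.1  0.2 -0.   0.2]
0.02 [-1.9  0.  10.2  1.1] [ 0.4  0.2  0.  -0.1  0.6 -0.7 -0.4  0.1  0.2 -0.1  0. ]
```

View pics/ov_side.png

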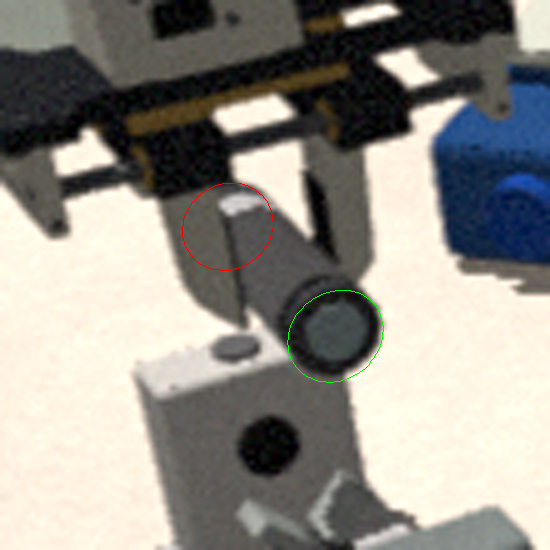

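View pics/ov_scene.png

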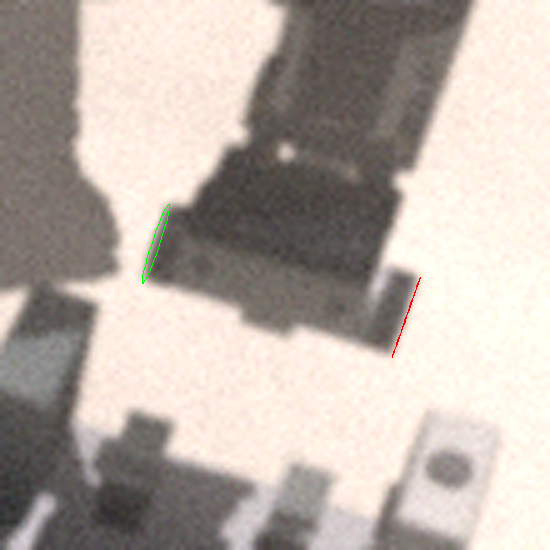

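```bash
python3 - <<'E'
from h import *
st();go(.4712,.2732,.078,1.322)
E
```

```text
t 11.97 pos [0.469  0.2729 0.1645] rot [-3.1348 -0.0032  1.326 ] F [-0.2  0.1 -2.9] tq [-0.08  0.02  0.02] op 0.0349
shift mm [ 0.6  2.7 86.5]
turn 0.2
```

```bash
python3 -m pendant '[[[0.5,1,12],0.2],[[0.6,2.5,30],0.2],[[0.6,2.7,50],0.2],[[0.6,2.7,65],0.2],[[0.6,2.7,76],0.2],[[0.6,2.7,83],0.2],[[0.6,2.7,86],0.2],[[0.6,2.7,86],0.2],[[0.6,2.7,86],0.2]]'; python3 - <<'E'
from h import *
st();go(.4712,.2732,.078,1.322)
c=robot.calibration("wrist");print(repr(c["rvec"]),repr(c["tvec"]))
im=robot.read_camera("wrist")[:,:,::-1];cv2.imwrite("pics/w8r.png",im)
cv2.imwrite("pics/w8.png",cv2.convertScaleAbs(cv2.resize(im[80:300,220:430],None,fx=3,fy=2.7,interpolation=cv2.INTER_CUBIC),alpha=1.2))
a=robot.read_camera("side")[:,:,::-1][130:290,120:280];b=robot.read_camera("scene")[:,:,::-1][160:290,370:530]
cv2.imwrite("pics/s8.png",cv2.convertScaleAbs(cv2.resize(a,None,fx=3.7,fy=3.7,interpolation=cv2.INTER_CUBIC),alpha=2))
cv2.imwrite("pics/sc8.png",cv2.convertScaleAbs(cv2.resize(b,None,fx=4.5,fy=4.5,interpolation=cv2.INTER_CUBIC),alpha=1.8))
E
```

```text
time: 12.72
tool_pos: [0.4718, 0.2732, 0.0791]
tool_rot: [-3.136, -0.004, 1.322]
contact_force: [1.0, 0.3, -2.9]
opening: 0.0349
t 12.72 pos [0.4718 0.2732 0.0791] rot [-3.1356 -0.0038  1.3222] F [ 1.   0.3 -2.9] tq [-0.08  0.05  0.01] op 0.0349
shift mm [-0.1 -0.5  1.1]
turn 0.0
array([-2.85758757,  0.35298978,  0.05628057]) array([-0.39021631,  0.37371565,  0.34942952])
```

View pics/w8.png

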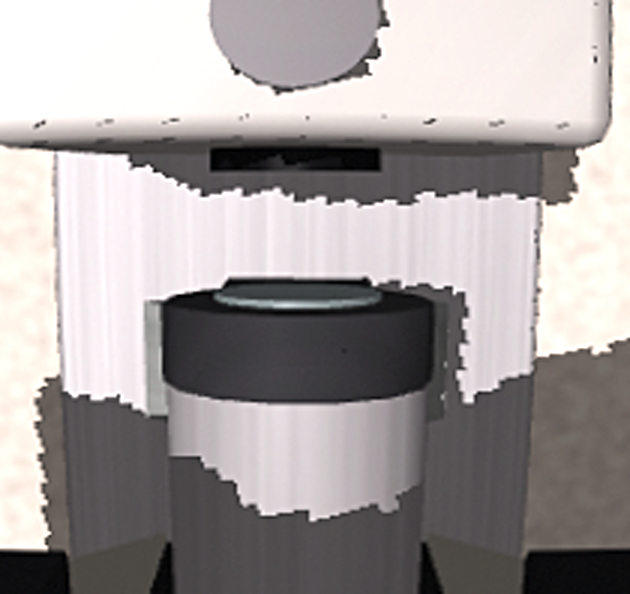

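View pics/s8.png

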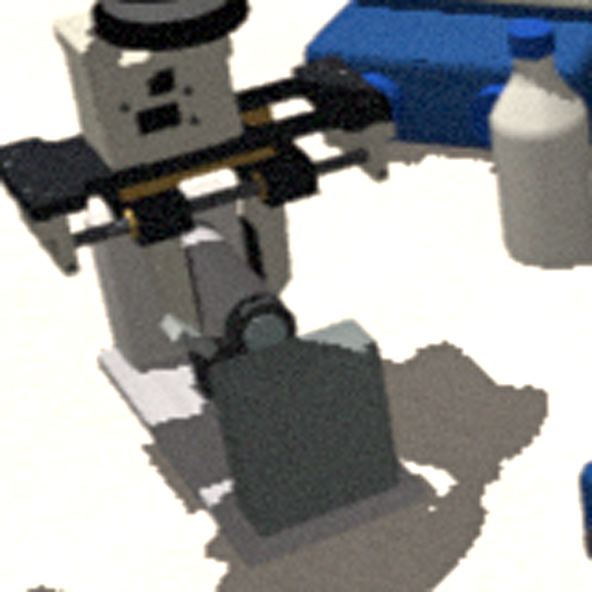

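View pics/sc8.png

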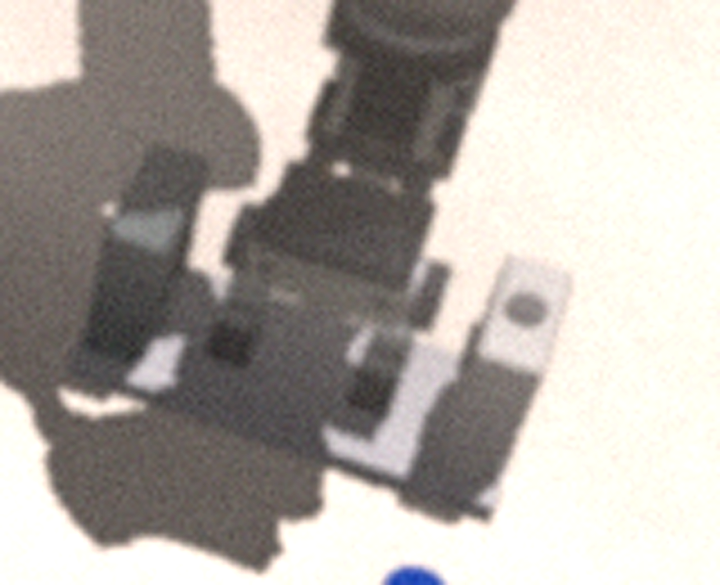

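```bash
python3 -m pendant '[[[-0.1,-0.4,5],0],[[-0.1,-0.4,10],0],[[-0.1,-0.4,14],0],[[-0.1,-0.4,17],0],[[-0.1,-0.4,19.5],0],[[-0.1,-0.4,21],0],[[-0.1,-0.4,21],0]]'; python3 -m pendant '[[[0,0,0.5],0],[[0,0,1],0],[[0,0,1.5],0],[[0,0,2],0],[[0,0,2],0]]'; python3 - <<'E'
from h import *
st();go(.4711,.2732,.0525,1.322)
E
```

```text
time: 13.45
tool_pos: [0.471, 0.2734, 0.0578]
tool_rot: [-3.135, -0.004, 1.322]
contact_force: [0.4, 0.5, -2.4]
opening: 0.0349
time: 13.87
tool_pos: [0.471, 0.2734, 0.0558]
tool_rot: [-3.135, -0.004, 1.322]
contact_force: [-0.0, -0.5, -3.3]
opening: 0.0347
t 13.87 pos [0.471  0.2734 0.0558] rot [-3.1354 -0.0037  1.3224] F [-0.  -0.5 -3.3] tq [-0.1   0.1   0.02] op 0.0347
shift mm [-0.2  0.1  3.3]
turn 0.0
```

```bash
python3 -m pendant '[[[0,0,0.3],0],[[0,0,0.6],0],[[0,0,0.9],0],[[0,0,1.2],0],[[0,0,1.5],0],[[0,0,1.5],0]]'; python3 -m pendant '[[[0,0,0.3],0],[[0,0,0.6],0],[[0,0,0.9],0],[[0,0,1.0],0],[[0,0,1.0],0]]'
```

```text
time: 14.37
tool_pos: [0.471, 0.2734, 0.0542]
tool_rot: [-3.135, -0.004, 1.322]
contact_force: [0.7, -0.1, -3.0]
opening: 0.0353
time: 14.78
tool_pos: [0.4709, 0.2734, 0.0532]
tool_rot: [-3.135, -0.004, 1.322]
contact_force: [-0.0, 0.3, -2.8]
opening: 0.0348
```

```bash
python3 -m pendant '[[[0,0,0.2],0],[[0,0,0.4],0],[[0,0,0.6],0],[[0,0,0.8],0],[[0,0,0.8],0]]'; python3 -m pendant '[[[0,0,0.2],0],[[0,0,0.4],0],[[0,0,0.6],0],[[0,0,0.6],0]]'
```

```text
time: 15.2
tool_pos: [0.4712, 0.2734, 0.0526]
tool_rot: [-3.136, -0.004, 1.322]
contact_force: [0.7, -0.3, -1.1]
opening: 0.0352
time: 15.53
tool_pos: [0.4713, 0.2734, 0.0525]
tool_rot: [-3.136, -0.004, 1.323]
contact_force: [-2.7, -1.4, 3.8]
opening: 0.0354
```

```bash
python3 -m pendant '[[[0,0,0.6],0],[[0,0,0.8],0],[[0,0,1.0],0],[[0,0,1.0],0]]'; python3 - <<'E'
from h import *
st()
E
```

```text
time: 15.87
tool_pos: [0.4713, 0.2735, 0.0524]
tool_rot: [-3.137, -0.004, 1.323]
contact_force: [-2.8, -1.3, 9.6]
opening: 0.0351
t 15.87 pos [0.4713 0.2735 0.0524] rot [-3.1367 -0.0043  1.3227] F [-2.8 -1.3  9.6] tq [-0.45  0.61  0.04] op 0.0351
```

```bash
python3 -m pendant '[[[0,-0.1,1.0],0],[[0,-0.3,1.1],0],[[0,-0.3,1.2],0],[[0,-0.3,1.25],0],[[0,-0.3,1.25],0],[[0,-0.3,1.25],0]]'; python3 - <<'E'
from h import *
st()
c=robot.calibration("wrist");print(repr(c["rvec"]),repr(c["tvec"]))
im=robot.read_camera("wrist")[:,:,::-1];cv2.imwrite("pics/w9r.png",im)
cv2.imwrite("pics/w9.png",cv2.convertScaleAbs(cv2.resize(im[80:300,220:430],None,fx=3,fy=2.7,interpolation=cv2.INTER_CUBIC),alpha=1.2))
a=robot.read_camera("side")[:,:,::-1][130:290,120:280];b=robot.read_camera("scene")[:,:,::-1][160:290,370:530]
cv2.imwrite("pics/s9.png",cv2.convertScaleAbs(cv2.resize(a,None,fx=3.7,fy=3.7,interpolation=cv2.INTER_CUBIC),alpha=2))
cv2.imwrite("pics/sc9.png",cv2.convertScaleAbs(cv2.resize(b,None,fx=4.5,fy=4.5,interpolation=cv2.INTER_CUBIC),alpha=1.8))
st()
E
```

```text
time: 16.37
tool_pos: [0.4713, 0.2735, 0.0524]
tool_rot: [-3.138, -0.005, 1.323]
contact_force: [-2.7, -3.7, 11.4]
opening: 0.035
t 16.37 pos [0.4713 0.2735 0.0524] rot [-3.1377 -0.0047  1.3228] F [-2.7 -3.7 11.4] tq [-0.57  0.68  0.07] op 0.035
array([-2.85833501,  0.35265974,  0.05287102]) array([-0.39027206,  0.38098422,  0.32251462])
t 16.52 pos [0.4713 0.2735 0.0524] rot [-3.1378 -0.0047  1.3228] F [-1.9 -2.9 12. ] tq [-0.56  0.67  0.02] op 0.0348
```

View pics/w9.png

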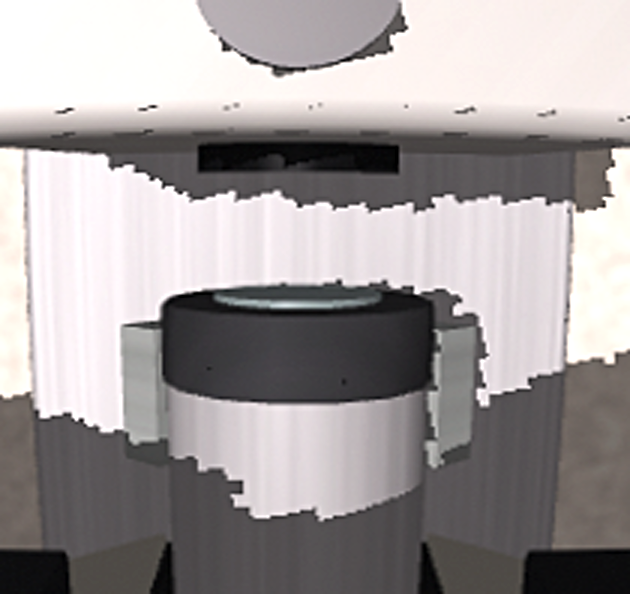

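View pics/sc9.png

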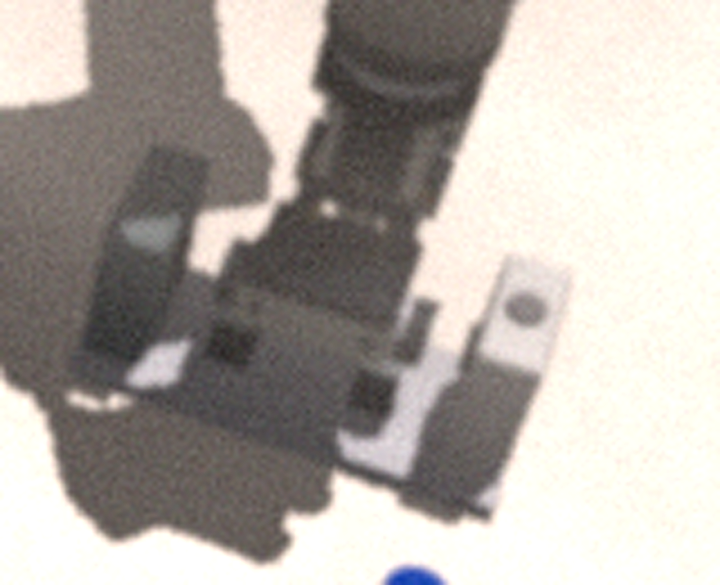

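View pics/s9.png

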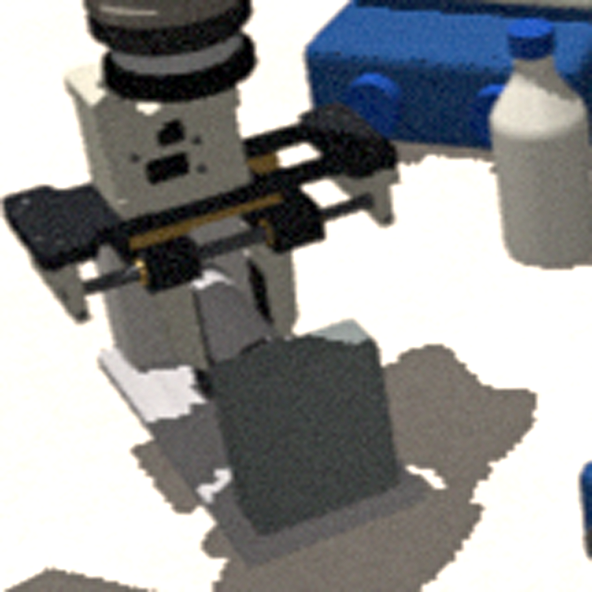

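```bash
python3 - <<'E'
from h import *
c=robot.calibration("wrist")
c["rvec"]=np.array([-2.85833501,0.35265974,0.05287102]);c["tvec"]=np.array([-0.39027206,0.38098422,0.32251462])
b=(.4708,.2716,1.322)
f=lambda P:[( ((u-220+.5)*3).round(0),((v-80+.5)*2.7).round(0)) for u,v in wproj(c,P)]
P=T(b,[[.05,.0256,.059],[.05,-.0256,.059],[.028,.0256,.059],[.028,-.0256,.059],[.078,0,.099]])
print("bench pred",f(P),"obs (123,328) (477,325) (123,443),(470,445) (300,146)")
for d in(-.003,0,.003):
    h=f(T((b[0]+d*np.cos(b[2]),b[1]+d*np.sin(b[2]),b[2]),cyl(.11,.018,.065)))
    a=np.array(h[72:] ); print("cell end shift",d,"top row",a[:,1].min(),"cols",a[:,0].min(),a[:,0].max())
print("obs top row 287")
E
```

```text
bench pred [(np.float64(112.0), np.float64(330.0)), (np.float64(482.0), np.float64(332.0)), (np.float64(118.0), np.float64(467.0)), (np.float64(476.0), np.float64(469.0)), (np.float64(296.0), np.float64(136.0))] obs (123,328) (477,325) (123,443),(470,445) (300,146)
cell end shift -0.003 top row 307.0 cols 160.0 434.0
cell end shift 0 top row 288.0 cols 160.0 435.0
cell end shift 0.003 top row 270.0 cols 159.0 435.0
obs top row 287
```

```bash
python3 -m pendant '[[[0,-0.2,1.2],0],[[0,-0.2,1.3],0],[[0,-0.2,1.4],0],[[0,-0.2,1.45],0],[[0,-0.2,1.45],0],[[0,-0.2,1.45],0],[[0,-0.2,1.45],0],[[0,-0.2,1.45],0],[[0,-0.2,1.45],0],[[0,-0.2,1.45],0]]'; python3 - <<'E'
from h import *
st()
b=robot.read_camera("scene")[:,:,::-1];cv2.imwrite("pics/sc10.png",b)
st()
E
```

```text
time: 17.35
tool_pos: [0.4714, 0.2735, 0.0524]
tool_rot: [-3.139, -0.005, 1.323]
contact_force: [-3.3, -2.9, 13.0]
opening: 0.0347
t 17.35 pos [0.4714 0.2735 0.0524] rot [-3.1388 -0.0051  1.3229] F [-3.3 -2.9 13. ] tq [-0.61  0.75  0.05] op 0.0347
t 17.4 pos [0.4714 0.2735 0.0524] rot [-3.1388 -0.0051  1.3229] F [-4.3 -3.  14.1] tq [-0.57  0.82  0.01] op 0.0347
```

View pics/sc10.png

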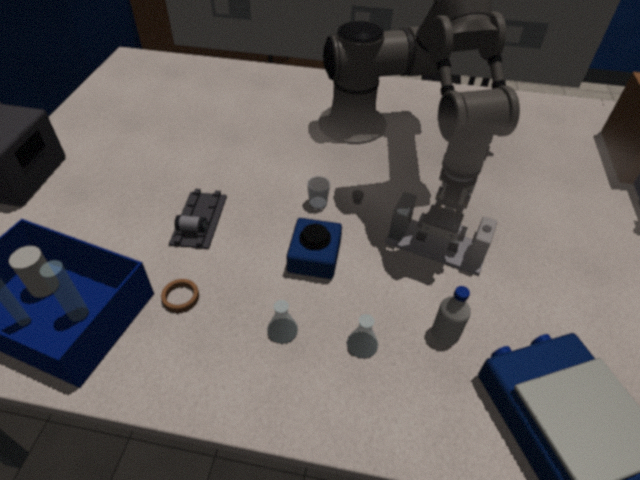

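```bash
python3 - <<'E'
from h import *
print(robot.hand_in()); st()
E
```

```text
the job is handed in; nothing more can be done
None
the job is handed in; nothing more can be done
```

The job is handed in at about 17.4 s of the 48 s, with the gripper still holding the long cell pressed down in the V cradle.

**Mixer:** I pressed the cell's middle on the pad until it met its stop. TCP height stayed at 0.0833 m under further push, with about 14 N on the pad. I held it there for about 1 s.

**Bench, last checks:**
- **Press force:** the wrist read 13–14 N downward, so about 16–17 N on the V once the cell's weight is counted. That is slightly over the 15 N asked.
- **Both sides bearing:** the sideways force was only about 3–4 N, so both sloping sides carry load.
- **Position:** the wrist picture put the cell's far end within about 1 mm of centred between the heads, with the cell symmetric in the V. The tool was tilted by about 0.3°.
- **Everything else:** the final scene picture showed the short cell, flasks, beaker, tape, bottle and stopper where they had been.

**Checks that disagreed:**
- The cell's offset along its axis in the grip came out between 0 and −2 mm depending on the camera.
- In the wrist picture the rounded edge of the white head and the near edges of the supports lay 10–25 px (3× enlarged) from where I predicted. The edges used for the centring agreed.
- A small steady force of about 3–4 N along the bench axis remained at the end.

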